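# Seat the chuck arbor in the drive's spindle and turn it to its stop

### The arm

A 7-joint arm with a two-finger parallel gripper is mounted at the origin on a cart in front of the work surface, level with it; the furniture and walls round the work are solid. World frame = base frame: x ahead of the robot, y to its left, z up, the work surface at z = 0. Lengths are in m, angles in rad, forces in N, time in s.
With the tool pointing down it reaches from about 0.425 to 0.875 m from the base axis. Payload 4.7 kg.
Tool frame: the origin (TCP) lies where the fingers leave the gripper's body, on its centre line; the fingertips stand 70 mm ahead of it and the grasp point (between the pads) lies 51 mm ahead of it; z points along the fingers, y is the line along which they close (so a half turn about z gives the same grasp; the last joint's range is limited). The gripper opens to 87 mm and grips with 3 to 60 N. Pads are 19 mm wide; open, the fingers measure 117 mm over their backs; the gripper's body (75 mm by 190 mm) begins 51 mm behind the grasp point.
Start: joints at [1.195, 0.321, -0.07, 1.45, 0.023, 1.371, -0.057], TCP at [0.247, -0.601, 0.292] pointing down, gripper open.
Joint ranges: [-2.86, 2.86], [-0.3, 2.09], [-1.38, 1.24], [0.06, 2.45], [-1.56, 4.7], [0.09, 2.05], [-2.69, 2.69]. Speed limits (rad/s): [2.57, 2.57, 3.14, 3.14, 3.14, 3.14, 3.14].

### API

Orientations are given as a rotation vector (axis times angle).
In Python, from bench import ctrl gives the robot as it stands.
- The arm moves only by the tool drive_tool, never from a script. Its argument "motion" is a list of rows, each a list of 3 entries, a list of its own where there are three numbers: the shift along the tool's x, y, z in cm, then the turn, a rotation vector about the tool's x, y, z in degrees, then the opening, from -1 (shut) to 1 (fully open). In form: [[[x, y, z], [ax, ay, az], claw], ...]. A call has 1 to 12 rows; each row shifts and turns the commanded pose from where the row before left it, along the tool's axes as they then stand; what a row does not reach is not made up. A row lasts 1/8 s, in which the tool goes at most 62.5 mm and 10.7 degrees, less where a joint would pass 70% of its speed; a pose out of reach is approached as far as the arm can. A call with a gripper value outside its range is refused whole. The fingers move at their own pace and stop on an object; "force" is the grip in N (left out, the last holds). Time passes only in rows, so rows that do not move let the fingers close. It gives the time, the measured TCP pose, the force, the opening and the grip force at its end, in the units of the state.
- ctrl.get_state(): the state, without advancing time (a new reading comes with each control period).
- ctrl.get_image(name): name is "scene" or "top"; returns the picture (480x640x3 uint8, red, green, blue); there is no depth.
- ctrl.calibration(name): a dict with "K" (3x3 intrinsics, pixels), "origin" and "attitude" of the camera in the world. Camera axes: x right, y up, looking along -z (the intrinsics and any distortion apply to the point x, -y, -z); pixel columns grow to the right and rows downward; lengths in m; the calibration is good to about 2 mm. A picture is of the moment at which its call begins. calibration takes no time and is no camera call.
- ctrl.close_job(): hands the job in; it is judged then, once.
The state is a dict: "time": time; "joint_positions": joint angles; "qd": joint speeds; "joint_torque": joint torques, N m; "position": TCP position; "tool_rot": TCP orientation; "ft_force": force on the tool from outside, world axes, zero at the start; "torque": the same for the moment, N m; "grip_width": opening from 0.0 (shut) to 1.0 (fully open); "grip_force": force on a finger pad.
Only numpy, scipy, OpenCV 4.12 (cv2) and the standard library are available. Lean on these libraries where they do the work, as an engineer would, in place of code of your own. Each camera call takes 0.05 s, during which the arm holds its last target. There are 200 camera calls.

### The job

Take the tapered chuck arbor out of its blue holder and fit it in the spindle of the white bench drive, feeling gently for the place where its two slots drop over the spindle's dogs so that the flange sits fully home on the spindle face. Then turn the seated arbor clockwise (seen from above), taking the braked spindle round with it, until the spindle comes up against its stop, and let go with the arbor still fully home. Use light forces on the spindle, never beyond 60 N, and leave the beaker, the bottle and the vial standing where they are.

Things in the scene. Friction and masses are not known exactly. Their poses are not given: they have to be found in the camera images.
- arbor: Loose steel chuck arbor, about 0.45 kg, upright, shank down. Origin: centre of the flange's underside; z up the axis. Below: tapered shank 43 mm long, 31 mm wide at the flange, 17 mm at the foot. Flange 64 mm diameter, z 0 to 8 mm, with two slots 14 mm wide from 19.5 mm off the axis outward, right through its thickness, at its +y and -y sides (a half turn makes no difference).
- arbor_grip (a point): Point on the arbor's axis in the middle of its dark grip block, 25 mm above the flange's underside; axes as the arbor's. The block spans 8 to 42 mm above the flange's underside, 28 mm across its flats along x (grip here), 34 mm along y. A nose 27 mm wide goes on up to 56 mm.
- holder: Blue fixed block 80 x 80 x 60 mm with an upright 36 mm round through hole in its middle, in which the arbor stands at the start, flange on the block's top. Origin: centre of its underside.
- drive_unit: White bench drive, fixed, 150 (x) x 140 (y) mm, housing top 45 mm above the bench. Origin: centre of its underside; front panel on its -x side, z up. In its middle an upright steel spindle nose, 71 mm diameter, face 99 mm above the bench, with a tapered bore 33 mm wide at the mouth (about 1 mm play round the seated shank).
- spindle_face (a point): Centre of the spindle nose face, on the spindle's upright axis, 99 mm above the bench; axes as the drive's (it does not turn with the spindle). The arbor's origin lies here when fully home. The spindle turns stiffly against a brake of about 0.3 N m and stays where it is left; its stop is where the dogs lie on the drive's +y and -y sides (arbor x axis along the drive's x axis).
- dog_tops (a point): Point on the spindle axis 7 mm above the face, level with the tops of the two dark dogs (10 mm wide, 21 to 32 mm from the axis, opposite each other); axes as the drive's. At the start the dogs stand 0.5 to 1.0 rad counter-clockwise, seen from above, of the stop; how far is not measured. Elsewhere the flange rides on them, 7 mm proud; over them the slots have 2 mm play each side (0.08 rad).
- beaker: Clear plastic beaker, 58 mm wide, 65 mm tall, loose beside the drive. Origin: centre of its underside.
- bottle_tune: White bottle with green cap, 44 mm wide, 88 mm tall, loose beside the holder. Origin: centre of its underside.
- vial_a: Small white vial with black cap, 12 mm wide, 36 mm tall, loose beside the holder. Origin: centre of its underside.

How it is judged:
By the outcome, as a careful person would: the job done as asked, in the order asked, and still so for the second after the job is handed in, with the robot touching nothing.
It also fails if it takes over 58 s, if anything falls off the work surface, if the arm or the gripper's body presses on something with over 40 N, if the wrist force passes 120 N, or if a joint passes its speed limit or range.

## Working session

There is one attempt and no reset: what is moved stays moved. The work goes in short steps, Python scripts to look and compute and a tool call to move; the robot and the scene stay as the last step left them, time stands still between calls to the robot, and variables do not carry over. Pictures are saved under pics/ and viewed, at most 10 in all, crops included, and the job is handed in when it is done.

Besides the shell and the picture viewer there is one more tool, called after ">>>" as a command line: name --argument value ..., lists and objects as JSON in quotes. drive_tool: Moves the arm, as the interface text tells. Its arguments: {"type":"object","properties":{"motion":{"type":"array","items":{"type":"array"}},"force":{"type":"number"}},"required":["motion"]}

```bash
ls; mkdir -p pics; python3 - <<'E'
from bench import ctrl
import cv2,numpy as np
for n in("scene","top"):
    im=ctrl.get_image(n); cv2.imwrite(f"pics/{n}0.png",im[:,:,::-1]); c=ctrl.calibration(n); print(n,c)
print(ctrl.get_state())
E
```

```text
pics
scene {'K': array([[600.18601552,   0.        , 318.99593136],
       [  0.        , 600.18601552, 237.75427345],
       [  0.        ,   0.        ,   1.        ]]), 'origin': array([-0.5318926 , -0.77052213,  0.61086464]), 'attitude': array([ 1.10182486, -0.56457733, -0.86538795])}
top {'K': array([[548.60716772,   0.        , 325.42455107],
       [  0.        , 548.60716772, 225.48341497],
       [  0.        ,   0.        ,   1.        ]]), 'origin': array([ 0.40997067, -0.07459427,  1.40716338]), 'attitude': array([ 0.05567876, -0.0662251 , -1.58511121])}
{'time': 0.1, 'joint_positions': array([ 1.19508894,  0.32176052, -0.07007682,  1.45153974,  0.0225858 ,
        1.37079843, -0.0568652 ]), 'qd': array([-0.00049488, -0.00073493, -0.00113934, -0.0028421 , -0.00043006,
       -0.00020667,  0.00138281]), 'joint_torque': array([-4.34100375e-04, -4.92572844e+01, -4.05898690e-01, -3.13402355e+01,
       -6.41915831e-02,  3.94520047e-02,  4.53728796e-05]), 'position': array([ 0.24682658, -0.60091208,  0.29126981]), 'tool_rot': array([-3.08045715e+00, -6.08195524e-01,  6.46978717e-04]), 'ft_force': array([-0.42152174,  0.23202238,  0.11263817]), 'torque': array([ 0.05795951, -0.00527981,  0.00474745]), 'grip_force': 0.0, 'grip_width': 0.9994678435200955}
```

View pics/scene0.png

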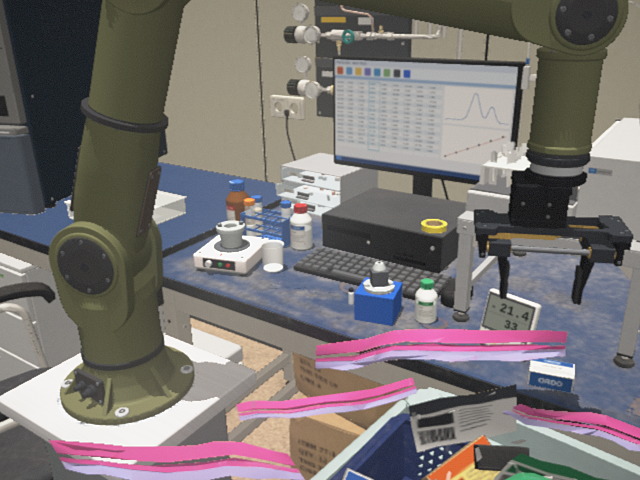

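View pics/top0.png

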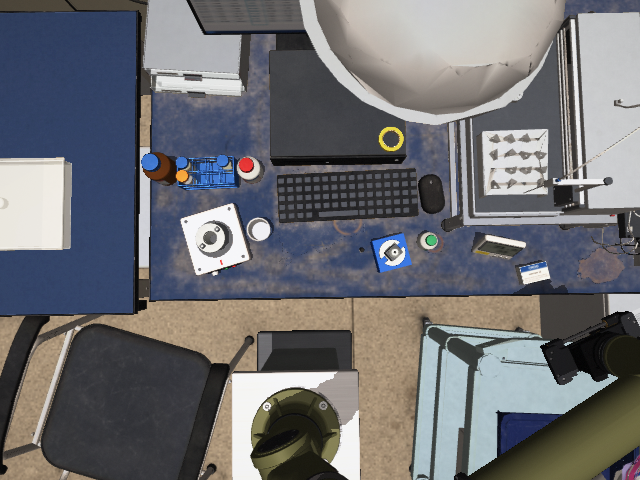

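The scene view shows the holder and arbor at about (378,290), the bottle at (427,300) and the drive at (232,245). In the top view the arbor is at (391,252), the drive at (213,238), the beaker at (259,229), the vial at (362,249) and the bottle at (429,240).

```bash
cat > h.py <<'E'
import numpy as np,cv2
from scipy.spatial.transform import Rotation as R
from bench import ctrl
def ray(n,uv):
    c=ctrl.calibration(n); K=c["K"]; uv=np.atleast_2d(np.array(uv,float))
    d=np.c_[(uv[:,0]-K[0,2])/K[0,0],-(uv[:,1]-K[1,2])/K[1,1],-np.ones(len(uv))]
    return c["origin"],R.from_rotvec(c["attitude"]).apply(d)
def onz(n,uv,z):
    o,d=ray(n,uv); return o+d*((z-o[2])/d[:,2])[:,None]
def proj(n,p):
    c=ctrl.calibration(n);K=c["K"]; q=R.from_rotvec(c["attitude"]).inv().apply(np.atleast_2d(p)-c["origin"])
    return np.c_[K[0,0]*q[:,0]/-q[:,2]+K[0,2],K[1,1]*-q[:,1]/-q[:,2]+K[1,2]]
def big(m):
    cs,_=cv2.findContours(m.astype(np.uint8),cv2.RETR_EXTERNAL,cv2.CHAIN_APPROX_NONE)
    return sorted(cs,key=cv2.contourArea)[::-1]
E
python3 - <<'E'
from h import *
im=cv2.imread("pics/top0.png"); hsv=cv2.cvtColor(im,cv2.COLOR_BGR2HSV)
a=cv2.resize(im[198:278,175:275],(800,640)[:2],interpolation=cv2.INTER_CUBIC)[:600] if 0 else None
a=cv2.resize(im[195:285,173:273],None,fx=4,fy=4,interpolation=cv2.INTER_CUBIC)
b=cv2.resize(im[207:297,350:450],None,fx=4,fy=4,interpolation=cv2.INTER_CUBIC)
s=cv2.imread("pics/scene0.png")
c=cv2.resize(s[210:270,182:282],None,fx=4,fy=4,interpolation=cv2.INTER_CUBIC)
d=cv2.resize(s[255:315,340:440],None,fx=4,fy=4,interpolation=cv2.INTER_CUBIC)
cv2.imwrite("pics/crop0.png",np.vstack([np.hstack([a,b]),np.hstack([c,d])]))
# holder: saturated blue
m=cv2.inRange(hsv[207:297,360:450],(105,180,120),(125,255,255)); m=cv2.morphologyEx(m,cv2.MORPH_CLOSE,np.ones((3,3)))
k=big(m)[0]+[360,207]; r=cv2.minAreaRect(k); print("holder",r,cv2.contourArea(k)); q=onz("top",cv2.boxPoints(r),.06);print(q,q.mean(0))
# drive white
m=cv2.inRange(hsv[190:290,170:246],(0,0,170),(180,60,255)); k=big(m)[0]+[170,190]; r=cv2.minAreaRect(k); q=onz("top",cv2.boxPoints(r),.045)
print("drive",r);print(q,q.mean(0)); print(np.linalg.norm(np.diff(q,axis=0),axis=1))
E
```

```text
holder ((391.3235778808594, 252.29415893554688), (32.25723648071289, 32.49977111816406), 75.96376037597656) 981.5
[[ 0.4754949  -0.19751122  0.06      ]
 [ 0.49374466 -0.27561663  0.06      ]
 [ 0.41659166 -0.29278483  0.06      ]
 [ 0.39853328 -0.21499152  0.06      ]] [ 0.44609112 -0.24522605  0.06      ]
drive ((214.30833435058594, 238.85308837890625), (59.623046875, 56.07194137573242), 73.49563598632812)
[[0.5391525  0.27969245 0.045     ]
 [0.57708965 0.14593879 0.045     ]
 [0.43399961 0.10437478 0.045     ]
 [0.3967648  0.23719802 0.045     ]] [0.48675164 0.19180101 0.045     ]
[0.13902974 0.14900445 0.13794363]
```

View pics/crop0.png

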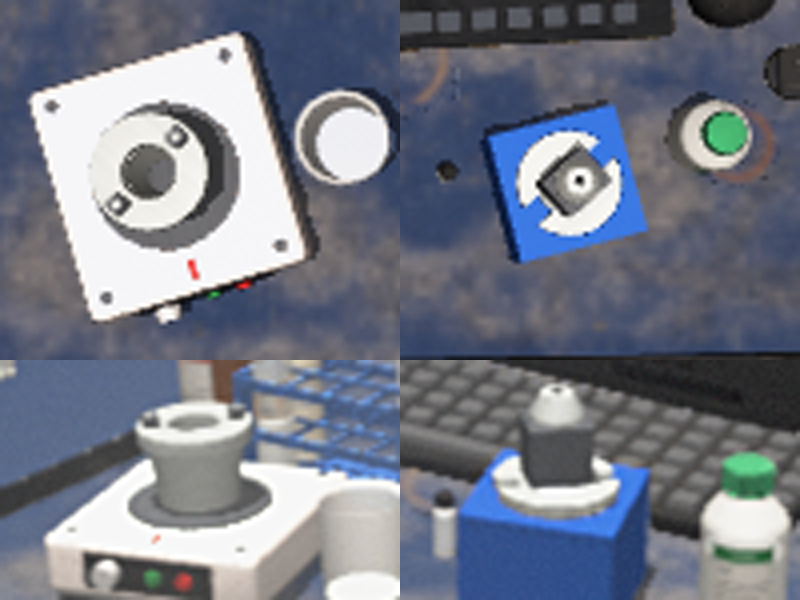

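The crop shows the dogs at crop (176,135) and (118,204), and the flange slots at crop (597,142) and (533,218). Both run at about -40° in world. The bottle and vial are lower than the fingers will go. Next I refine with masks.

```bash
python3 - <<'E'
from h import *
im=cv2.imread("pics/top0.png"); hsv=cv2.cvtColor(im,cv2.COLOR_BGR2HSV)
# flange: bright low-sat inside holder
x0,y0=374,235; m=cv2.inRange(hsv[y0:272,x0:410],(0,0,150),(180,110,255))
k=big(m)[0]
for k in big(m)[:2]:
  print("fl",cv2.contourArea(k),k.reshape(-1,2).min(0)+[x0,y0],k.reshape(-1,2).max(0)+[x0,y0])
pts=np.argwhere(m>0)[:,::-1]+[x0,y0]; h=cv2.convexHull(pts.astype(np.float32))
c,r=cv2.minEnclosingCircle(h); print("flange circ",c,r); P=onz("top",[c],.068);print(P)
# spindle face: bright within shadow
for n,z in(("top",.099),):
  u=proj(n,[[.4868,.1918,.099]])[0]; print("pred face",u)
  u0=np.round(u).astype(int); g=cv2.cvtColor(im,cv2.COLOR_BGR2GRAY)
  print(g[u0[1]-17:u0[1]+18,u0[0]-18:u0[0]+19:1])
u=proj("top",[[.446,-.245,.068]])[0].astype(int); print("arb",u); print(g[u[1]-15:u[1]+16,u[0]-15:u[0]+16])
E
```

```text
fl 277.5 [379 240] [404 265]
flange circ (391.68182373046875, 252.44317626953125) 13.17125415802002
[[ 0.44541041 -0.24506908  0.068     ]]
pred face [209.87935947 237.50082996]
[[246 246 246 ... 246 246 247]
 [246 246 246 ... 247 246 246]
 [246 246 246 ... 246 246 247]
 ...
 [246 246 246 ... 247 246 246]
 [246 246 246 ... 247 247 247]
 [246 246 247 ... 247 246 247]]
arb [391 252]
[[ 70  70  69  67  37  38  37  37  44  75  78  97 114 113 114 114 114 113
  114 114 114 113 114 114 115 114 113 112 108  96  99]
 [ 36  36  36  37  41  75  76  96 113 114 114 114 114 114 113 113 114 114
  113 114 113 114 114 114 113 113 113 113 112  98 100]
 [ 38  59  76  95 114 114 114 114 114 113 114 113 115 118  91  95 138  89
   92 116 116 113 113 114 114 115 114 114 113 107 101]
 [114 114 114 114 115 113 114 114 113 113 117  84 172 244 241 244 245 245
  241 216 204  91 116 113 114 114 114 115 113 109 101]
 [114 115 114 114 114 114 114 115 112 105 243 244 244 244 243 245 244 242
  243 243 241 239 209  88 113 114 113 113 114 111 102]
 [115 114 115 114 114 113 115 120 162 245 244 244 243 243 245 243 242 2
[... 2583 characters left out ...]
  242 242 244 245 245 244 234 123 115 113 115 113 115]
 [ 25  35 115 115 116 116 116 114 117 226 245 244 245 244 242 241 242 242
  243 244 245 245 244 240  87 116 115 115 114 115 115]
 [ 24  30  73 116 115 116 116 116 116 119 149 230 244 242 241 242 243 244
  244 245 245 243 174 114 114 116 114 115 114 115 114]
 [ 28  29  73 116 116 118 116 116 116 116 116 114  90 150 215 217 243 217
  218 188  59 115 115 115 116 115 114 116 114 114 114]
 [ 54  25  52 116 116 116 116 116 116 116 116 117 115 116 116 118 116 116
  115 116 116 116 116 116 114 114 114 112 107 107  98]
 [ 53  23  38 116 117 116 117 116 116 117 116 116 116 115 116 116 116 116
  116 115 116 115 115 116 110 109 106 108 107 104 103]]
```

```bash
python3 - <<'E'
from h import *
im=cv2.imread("pics/top0.png"); g=cv2.cvtColor(im,cv2.COLOR_BGR2GRAY).astype(np.float32)
def samp(c,z,r,a):
    p=np.c_[c[0]+r*np.cos(a),c[1]+r*np.sin(a),np.full(len(a),z)]; u=proj("top",p).astype(np.float32)
    return cv2.remap(g,u[:,0],u[:,1],cv2.INTER_LINEAR).ravel()
a=np.radians(np.arange(0,360,1.))
def slots(c,z,rs,thr):
    v=np.mean([samp(c,z,r,a) for r in rs],0); d=np.clip(thr-v,0,None)
    for nm,ctr in(("-",-42),("+",138)):
        dd=np.angle(np.exp(1j*(a-np.radians(ctr)))); w=d*(abs(dd)<.5); print(nm,ctr+np.degrees((w*dd).sum()/w.sum()),(w>0).sum())
print("arbor");slots((.4454,-.2451),.068,(.024,.026,.028),200)
# spindle outer circle: bright->shadow/housing transitions; bore circle
im0=g; u=proj("top",[[.4868,.1918,.099]])[0].astype(int)
np.set_printoptions(linewidth=250,threshold=5000)
print(u);print(g[u[1]-18:u[1]+18,u[0]-17:u[0]+20].astype(int))
for c in((.4868,.1918),):slots(c,.106,(.024,.026,.028),180)
E
```

```text
arbor
- -48.26719112230947 45
+ 130.28766069861476 34
[209 237]
[[246 246 246 246 246 246 246 246 246 246 246 246 246 246 246 247 247 246 246 246 247 246 246 246 246 246 246 246 247 247 246 247 246 246 246 246 246]
 [246 246 246 246 246 246 246 246 247 246 246 246 246 246 246 246 246 246 246 245 221 128 126 226 225 227 246 246 246 246 246 246 246 247 246 246 247]
 [246 246 246 247 246 246 246 246 246 246 246 246 246 246 246 244 180 122 103 105 102 100 106 105 107 109 107 134 225 214 246 246 246 246 246 246 247]
 [246 246 246 246 246 246 246 246 246 246 246 246 246 244 181 107 104 110 107 104 103 102 100  57 105 105 106 104 107 110 141 215 246 247 247 246 246]
 [246 246 246 246 246 246 246 247 246 246 246 244 179 114 122 162 164 180 211 180 144  97  93  58  54  54  54  51  58 107 107 109 137 246 246 246 247]
 [246 246 247 246 246 246 246 246 246 246 244 192 172 233 237 238 235 233 233 234 237 237 236 205  97  60  54  52  53  55  58 106 108 135 216 246 247]
 [246 246 246 246 246 246 246 246 245 224 188 232 236 236 236 237 239 236 234 234 235 236 236 238 238 214 100  56  53  54  52  53 
[... 3748 characters left out ...]
63  90 109 112 110 111 111 112 109 112 113 143]
 [246 246 246 246 246 246 246 245 185 111 105  90 146 230 238 239 241 242 241 244 242 239 205 157  91 112 110 110 112 112 109 113 112 111 114 142 246]
 [246 246 246 246 247 246 246 246 245 186 110 107 108 105  95 134 130 175 172 130 124  86  96 110 110 111 111 110 112 112 109 112 112 116 143 246 247]
 [246 246 246 246 246 246 246 246 247 245 186 108 110 108 107 109 105 107 105 109 108 108 106 107 110 111 112 111 111 113 111 111 124 204 247 246 246]
 [246 246 246 246 246 246 246 246 246 246 245 206 128 113 108 109 108 108 105 110 110 109 109 106 109 111 112 110 110 112 113 117 188 246 247 247 247]]
- -47.02900058183882 23
+ 143.19053593862367 22
```

Arbor is at about (0.4455, -0.245) with x at about 44°. Spindle is at about (0.487, 0.192). The drive yaw is about 16° and the dogs sit at about -41°, which means arbor x at about 49° to engage. Moving over the holder.

>>> drive_tool --motion '[[[3.19, -2.54, 0.6], [0, 0, 0], 1], [[3.19, -2.54, 0.6], [0, 0, 0], 1], [[3.19, -2.54, 0.6], [0, 0, 0], 1], [[3.19, -2.54, 0.6], [0, 0, 0], 1], [[3.19, -2.54, 0.6], [0, 0, 0], 1], [[3.19, -2.54, 0.6], [0, 0, 0], 1], [[3.19, -2.54, 0.6], [0, 0, 0], 1], [[3.19, -2.54, 0.6], [0, 0, 0], 1], [[3.19, -2.54, 0.6], [0, 0, 0], 1], [[3.19, -2.54, 0.6], [0, 0, 0], 1]]' --force 20

```text
time: 1.35
position: [0.4458, -0.2438, 0.2318]
tool_rot: [-3.082, -0.608, 0.001]
ft_force: [0.7, -0.4, -0.1]
grip_width: 0.997
grip_force: 0.0
```

>>> drive_tool --motion '[[[0, 0, 0], [0, 0, -10.1], 1], [[0, 0, 0], [0, 0, -10.1], 1], [[0, 0, 0], [0, 0, -10.1], 1], [[0, 0, 0], [0, 0, -10.1], 1], [[0, 0, 0], [0, 0, -10.1], 1], [[0, 0, 0], [0, 0, -10.1], 1], [[0, 0, 0], [0, 0, -10.1], 1], [[0, 0, 0], [0, 0, -10.1], 1], [[0, 0, 0], [0, 0, -10.1], 1], [[0, 0, 0], [0, 0, -10.1], 1], [[0, 0, 0], [0, 0, -10.1], 1], [[0, 0, 0], [0, 0, 0], 1]]'

```text
time: 2.85
position: [0.4453, -0.245, 0.2319]
tool_rot: [-1.244, -2.884, -0.0]
ft_force: [-0.1, 0.3, 0.6]
grip_width: 0.998
grip_force: 0.0
```

```bash
cat >> h.py <<'E'
def st(target=None,yaw=None):
    """print the pose; if given a world TCP target and tool-y yaw (deg), the shift in tool axes (cm) and turn about tool z (deg)"""
    s=ctrl.get_state(); r=R.from_rotvec(s["tool_rot"]); y=r.as_matrix()[:,1]; w=np.degrees(np.arctan2(y[1],y[0]))
    print("t",round(s["time"],2),"p",s["position"].round(4),"yaw",w.round(2),"tilt",r.as_matrix()[:2,2].round(4),"F",s["ft_force"].round(1),"M",s["torque"].round(2),"w",round(s["grip_width"],3),"g",round(s["grip_force"],1),"j7",s["joint_positions"][6].round(2))
    if target is not None: print("shift",(r.inv().apply(np.array(target)-s["position"])*100).round(2))
    if yaw is not None: print("turn z",round(w-yaw,2))
E
python3 - <<'E'
from h import *
st((.4455,-.245,.142),43.5)
im=ctrl.get_image("top"); cv2.imwrite("pics/t1.png",cv2.resize(im[190:310,310:470,::-1],None,fx=5,fy=5,interpolation=cv2.INTER_CUBIC))
E
```

```text
t 2.85 p [ 0.4453 -0.245   0.2319] yaw 43.32 tilt [-0.0006  0.0003] F [-0.1  0.3  0.6] M [ 0.01 -0.21 -0.02] w 0.998 g 0.0 j7 1.18
shift [-0.02  0.02  8.99]
turn z -0.18
```

>>> drive_tool --motion '[[[0, 0, 2], [0, 0, 0], 1], [[0, 0, 2], [0, 0, 0], 1], [[0, 0, 2], [0, 0, 0], 1], [[0, 0, 1.5], [0, 0, 0], 1], [[0, 0, 1], [0, 0, 0], 1], [[0, 0, 0.5], [0, 0, 0], 1], [[0, 0, 0], [0, 0, 0], 1]]'

```text
time: 3.78
position: [0.4456, -0.2451, 0.1423]
tool_rot: [1.242, 2.886, -0.0]
ft_force: [-0.3, -0.1, -0.4]
grip_width: 0.997
grip_force: 0.0
```

>>> drive_tool --motion '[[[0, 0, 0], [0, 0, 0], -1], [[0, 0, 0], [0, 0, 0], -1], [[0, 0, 0], [0, 0, 0], -1], [[0, 0, 0], [0, 0, 0], -1], [[0, 0, 0], [0, 0, 0], -1], [[0, 0, 0], [0, 0, 0], -1], [[0, 0, 0], [0, 0, 0], -1], [[0, 0, 0], [0, 0, 0], -1]]' --force 20

```text
time: 4.78
position: [0.4456, -0.2451, 0.1422]
tool_rot: [1.242, 2.886, 0.0]
ft_force: [0.6, 0.1, -0.6]
grip_width: 0.328
grip_force: 19.5
```

```bash
python3 -c "
from h import *
st((.4455,-.245,.142),43.5)"
```

```text
t 4.78 p [ 0.4456 -0.2451  0.1422] yaw 43.44 tilt [ 0. -0.] F [ 0.6  0.1 -0.6] M [-0.02 -0.13 -0.01] w 0.328 g 19.5 j7 1.14
shift [ 0.01 -0.    0.02]
turn z -0.06
```

>>> drive_tool --motion '[[[0, 0, 0], [0, 0, 0], -1], [[0, 0, 0], [0, 0, 0], -1], [[0, 0, -0.5], [0, 0, 0], -1], [[0, 0, -1], [0, 0, 0], -1], [[0, 0, -1.5], [0, 0, 0], -1], [[0, 0, -2], [0, 0, 0], -1], [[0, 0, -2], [0, 0, 0], -1], [[0, 0, -2], [0, 0, 0], -1], [[0, 0, -2], [0, 0, 0], -1], [[0, 0, -2], [0, 0, 0], -1], [[0, 0, -1], [0, 0, 0], -1], [[0, 0, 0], [0, 0, 0], -1]]' --force 55

```text
time: 6.28
position: [0.4458, -0.2452, 0.2832]
tool_rot: [1.241, 2.884, -0.001]
ft_force: [0.4, -0.7, -4.3]
grip_width: 0.322
grip_force: 54.1
```

```bash
python3 -c "
from h import *
st((.487,.1925,.282),48.7)
s=cv2.resize(ctrl.get_image('scene')[150:330,300:480,::-1],None,fx=3,fy=3,interpolation=cv2.INTER_CUBIC);cv2.imwrite('pics/lift.png',s)"
```

```text
t 6.28 p [ 0.4458 -0.2452  0.2832] yaw 43.43 tilt [ 0.0014 -0.0011] F [ 0.4 -0.7 -4.3] M [ 0.02 -0.15 -0.01] w 0.322 g 54.1 j7 1.19
shift [28.95 33.08  0.07]
turn z -5.27
```

View pics/lift.png

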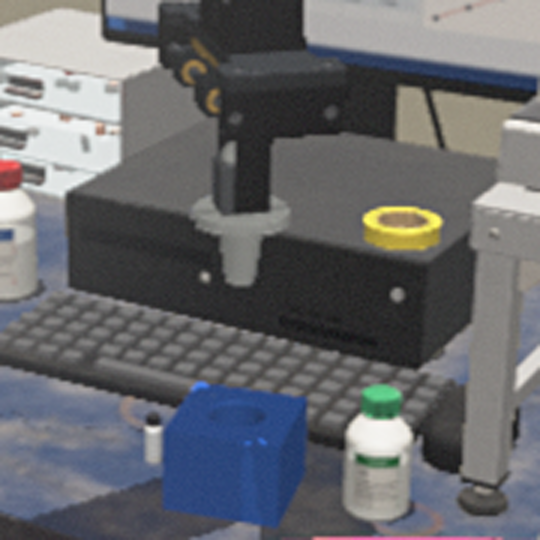

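The arbor is lifted upright in the gripper, with the holder empty and the bottle and vial undisturbed. Carrying it to the spindle.

>>> drive_tool --motion '[[[1.6, 1.8, 0], [0, 0, 0], -1], [[2.9, 3.3, 0], [0, 0, 0], -1], [[2.9, 3.3, 0], [0, 0, 0], -1], [[2.9, 3.3, 0], [0, 0, 0], -1], [[2.9, 3.3, 0], [0, 0, 0], -1], [[2.9, 3.3, 0], [0, 0, 0], -1], [[2.9, 3.3, 0], [0, 0, 0], -1], [[2.9, 3.3, 0], [0, 0, 0], -1], [[2.9, 3.3, 0], [0, 0, 0], -1], [[2.9, 3.3, 0], [0, 0, 0], -1], [[1.25, 1.58, 0], [0, 0, -5.3], -1], [[0, 0, 0], [0, 0, 0], -1]]'

```text
time: 7.82
position: [0.4857, 0.1945, 0.2817]
tool_rot: [-1.099, -2.941, 0.0]
ft_force: [0.5, -0.6, -4.1]
grip_width: 0.319
grip_force: 54.1
```

```bash
python3 -c "
from h import *
st((.487,.1925,.282),48.7)
s=ctrl.get_image('scene'); cv2.imwrite('pics/s2full.png',s[:,:,::-1]); t=ctrl.get_image('top')
a=cv2.resize(s[130:290,160:320,::-1],(600,600),interpolation=cv2.INTER_CUBIC);cv2.imwrite('pics/s2.png',a)
p=proj('scene',[[.487,.1925,.099]]);print(p)
print('axis foot pred',proj('scene',[[.4868,.1925,.201-.043],[.4868,.1925,.2]]))
"
```

```text
t 7.83 p [0.4857 0.1945 0.2817] yaw 49.02 tilt [-0.0016  0.0005] F [ 0.5 -0.6 -4.1] M [-0.01 -0.1   0.07] w 0.319 g 54.1 j7 0.34
shift [-0.23 -0.06 -0.03]
turn z 0.32
[[230.96076557 225.41019088]]
axis foot pred [[229.1104986  202.6245275 ]
 [227.79921457 185.96667214]]
```

View pics/s2.png

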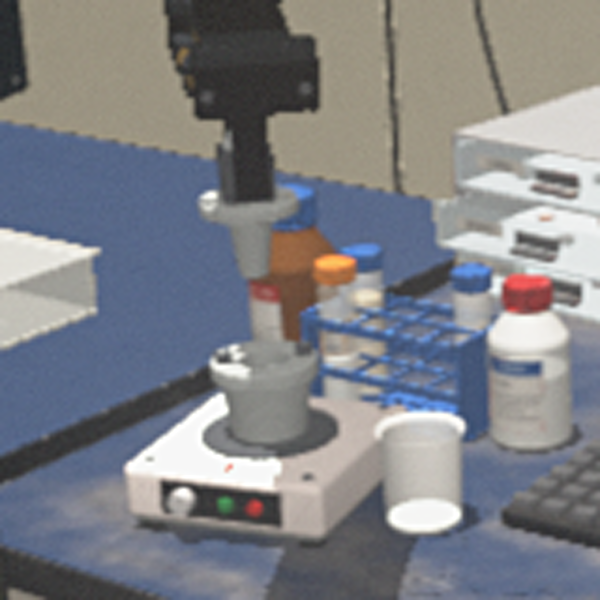

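The arbor hangs over the spindle with its flange at crop (248,205). The spindle rim is centred at crop (264,352). Both sit about 0.5 px off prediction in the same direction, so the relative estimate holds. Correcting and descending partway.

>>> drive_tool --motion '[[[-0.2, -0.05, 0], [0, 0, 0.3], -1], [[0, 0, 1], [0, 0, 0], -1], [[0, 0, 1.5], [0, 0, 0], -1], [[0, 0, 1.5], [0, 0, 0], -1], [[0, 0, 0.8], [0, 0, 0], -1], [[0, 0, 0], [0, 0, 0], -1], [[0, 0, 0], [0, 0, 0], -1]]'

```text
time: 8.8
position: [0.4881, 0.1911, 0.2346]
tool_rot: [1.114, 2.937, 0.001]
ft_force: [0.8, 0.1, -5.0]
grip_width: 0.315
grip_force: 54.1
```

```bash
python3 -c "
from h import *
st((.487,.1925,.195),48.7)"
```

```text
t 8.8 p [0.4881 0.1911 0.2346] yaw 48.44 tilt [0.0006 0.0003] F [ 0.8  0.1 -5. ] M [ 0.08 -0.14  0.  ] w 0.315 g 54.1 j7 0.31
shift [0.18 0.03 3.96]
turn z -0.26
```

>>> drive_tool --motion '[[[0.18, 0.03, 0], [0, 0, -0.2], -1], [[0, 0, 0], [0, 0, 0], -1], [[0, 0, 1], [0, 0, 0], -1], [[0, 0, 1], [0, 0, 0], -1], [[0, 0, 1], [0, 0, 0], -1], [[0, 0, 0.4], [0, 0, 0], -1], [[0, 0, 0], [0, 0, 0], -1], [[0, 0, 0], [0, 0, 0], -1]]'

```text
time: 9.8
position: [0.487, 0.1924, 0.2005]
tool_rot: [1.109, 2.939, 0.001]
ft_force: [0.0, 0.9, -5.5]
grip_width: 0.318
grip_force: 54.1
```

```bash
python3 -c "
from h import *
st((.487,.1925,.19),48.7)"
```

```text
t 9.8 p [0.487  0.1924 0.2005] yaw 48.64 tilt [0.0006 0.0001] F [ 0.   0.9 -5.5] M [ 0.06 -0.18  0.03] w 0.318 g 54.1 j7 0.28
shift [0.   0.01 1.05]
turn z -0.06
```

>>> drive_tool --motion '[[[0, 0, 0.5], [0, 0, 0], -1], [[0, 0, 0.5], [0, 0, 0], -1], [[0, 0, 0.05], [0, 0, 0], -1], [[0, 0, 0.05], [0, 0, 0], -1], [[0, 0, 0.05], [0, 0, 0], -1], [[0, 0, 0.05], [0, 0, 0], -1], [[0, 0, 0.05], [0, 0, 0], -1], [[0, 0, 0], [0, 0, 0], -1]]'

```text
time: 10.8
position: [0.4868, 0.1923, 0.1878]
tool_rot: [1.109, 2.939, 0.0]
ft_force: [0.1, 0.1, -5.4]
grip_width: 0.322
grip_force: 54.1
```

```bash
python3 -c "
from h import *
st((.487,.1925,.1812),48.7)"
```

```text
t 10.8 p [0.4868 0.1923 0.1878] yaw 48.64 tilt [0.0002 0.    ] F [ 0.1  0.1 -5.4] M [ 0.03 -0.2   0.04] w 0.322 g 54.1 j7 0.27
shift [-0.    0.03  0.66]
turn z -0.06
```

>>> drive_tool --motion '[[[0, 0, 0.05], [0, 0, 0], -1], [[0, 0, 0.05], [0, 0, 0], -1], [[0, 0, 0.05], [0, 0, 0], -1], [[0, 0, 0], [0, 0, 0], -1]]'

```text
time: 11.3
position: [0.4868, 0.1923, 0.1862]
tool_rot: [1.11, 2.939, 0.0]
ft_force: [0.5, 0.3, -4.5]
grip_width: 0.32
grip_force: 54.1
```

```bash
python3 -c "
from h import *
st((.487,.1925,.1812),48.7)"
```

```text
t 11.3 p [0.4868 0.1923 0.1862] yaw 48.64 tilt [0.0001 0.    ] F [ 0.5  0.3 -4.5] M [ 0.09 -0.23  0.  ] w 0.32 g 54.1 j7 0.27
shift [-0.01  0.03  0.5 ]
turn z -0.06
```

>>> drive_tool --motion '[[[0, 0, 0.05], [0, 0, 0], -1], [[0, 0, 0.05], [0, 0, 0], -1], [[0, 0, 0.05], [0, 0, 0], -1], [[0, 0, 0.05], [0, 0, 0], -1], [[0, 0, 0], [0, 0, 0], -1]]'

```text
time: 11.92
position: [0.4868, 0.1923, 0.1842]
tool_rot: [1.11, 2.939, 0.0]
ft_force: [0.2, 0.5, -5.2]
grip_width: 0.314
grip_force: 54.1
```

```bash
python3 -c "
from h import *
st((.487,.1925,.1812),48.7)"
```

```text
t 11.93 p [0.4868 0.1923 0.1842] yaw 48.64 tilt [0.0002 0.    ] F [ 0.2  0.5 -5.2] M [ 0.12 -0.25  0.03] w 0.314 g 54.1 j7 0.26
shift [-0.    0.03  0.3 ]
turn z -0.06
```

The slots have gone over the dogs with no contact force. Easing the flange onto the face.

>>> drive_tool --motion '[[[0, 0, 0.05], [0, 0, 0], -1], [[0, 0, 0.05], [0, 0, 0], -1], [[0, 0, 0.05], [0, 0, 0], -1], [[0, 0, 0.05], [0, 0, 0], -1], [[0, 0, 0.05], [0, 0, 0], -1], [[0, 0, 0], [0, 0, 0], -1]]'

```text
time: 12.68
position: [0.4868, 0.1923, 0.1817]
tool_rot: [1.109, 2.939, 0.0]
ft_force: [0.9, 1.2, -4.8]
grip_width: 0.318
grip_force: 54.1
```

```bash
python3 -c "
from h import *
st((.487,.1925,.1812),48.7)"
```

```text
t 12.68 p [0.4868 0.1923 0.1817] yaw 48.64 tilt [0.0001 0.0001] F [ 0.9  1.2 -4.8] M [ 0.27 -0.36  0.05] w 0.318 g 54.1 j7 0.26
shift [-0.01  0.03  0.05]
turn z -0.06
```

>>> drive_tool --motion '[[[0, 0, 0.03], [0, 0, 0], -1], [[0, 0, 0.03], [0, 0, 0], -1], [[0, 0, 0], [0, 0, 0], -1]]'

```text
time: 13.05
position: [0.4868, 0.1923, 0.1813]
tool_rot: [1.11, 2.939, -0.0]
ft_force: [0.3, 0.8, -2.6]
grip_width: 0.319
grip_force: 54.1
```

```bash
python3 -c "
from h import *
st()"
```

```text
t 13.05 p [0.4868 0.1923 0.1813] yaw 48.63 tilt [ 0.0002 -0.0001] F [ 0.3  0.8 -2.6] M [ 0.2  -0.25  0.05] w 0.319 g 54.1 j7 0.26
```

Contact is starting right at the expected home height. One more gentle press.

>>> drive_tool --motion '[[[0, 0, 0.03], [0, 0, 0], -1], [[0, 0, 0.02], [0, 0, 0], -1], [[0, 0, 0], [0, 0, 0], -1]]'

```text
time: 13.42
position: [0.4868, 0.1923, 0.1812]
tool_rot: [1.11, 2.939, -0.0]
ft_force: [-2.2, -1.1, 4.4]
grip_width: 0.319
grip_force: 54.1
```

```bash
python3 -c "
from h import *
st()"
```

```text
t 13.43 p [0.4868 0.1923 0.1812] yaw 48.63 tilt [ 0.0002 -0.0004] F [-2.2 -1.1  4.4] M [-0.1   0.37  0.03] w 0.319 g 54.1 j7 0.26
```

Seated, with about 9 N resting on the face. Turning clockwise.

>>> drive_tool --motion '[[[0, 0, 0], [0, 0, 2], -1], [[0, 0, 0], [0, 0, 2], -1], [[0, 0, 0], [0, 0, 2], -1], [[0, 0, 0], [0, 0, 2], -1], [[0, 0, 0], [0, 0, 2], -1], [[0, 0, 0], [0, 0, 2], -1], [[0, 0, 0], [0, 0, 0], -1]]'

```text
time: 14.3
position: [0.4871, 0.1928, 0.1812]
tool_rot: [1.412, 2.806, 0.001]
ft_force: [-0.8, 0.3, 6.3]
grip_width: 0.321
grip_force: 54.0
```

```bash
python3 -c "
from h import *
st((.4868,.1923,.1812))"
```

```text
t 14.3 p [0.4871 0.1928 0.1812] yaw 36.58 tilt [0.0011 0.0004] F [-0.8  0.3  6.3] M [0.13 0.17 0.19] w 0.321 g 54.0 j7 0.06
shift [-0.03 -0.05  0.  ]
```

>>> drive_tool --motion '[[[0, 0, 0], [0, 0, 2], -1], [[0, 0, 0], [0, 0, 2], -1], [[0, 0, 0], [0, 0, 2], -1], [[0, 0, 0], [0, 0, 2], -1], [[0, 0, 0], [0, 0, 2], -1], [[0, 0, 0], [0, 0, 2], -1], [[0, 0, 0], [0, 0, 0], -1]]'

```text
time: 15.18
position: [0.4868, 0.1927, 0.1812]
tool_rot: [1.698, 2.643, 0.001]
ft_force: [-2.6, 0.8, 5.7]
grip_width: 0.32
grip_force: 54.0
```

```bash
python3 -c "
from h import *
st((.4868,.1923,.1812))"
```

```text
t 15.18 p [0.4868 0.1927 0.1812] yaw 24.58 tilt [0.0005 0.0001] F [-2.6  0.8  5.7] M [0.09 0.41 0.16] w 0.32 g 54.0 j7 -0.14
shift [-0.04 -0.02 -0.  ]
```

>>> drive_tool --motion '[[[0, 0, 0], [0, 0, 1.5], -1], [[0, 0, 0], [0, 0, 1.5], -1], [[0, 0, 0], [0, 0, 1], -1], [[0, 0, 0], [0, 0, 1], -1], [[0, 0, 0], [0, 0, 1], -1], [[0, 0, 0], [0, 0, 0], -1]]'

```text
time: 15.92
position: [0.4867, 0.1927, 0.1812]
tool_rot: [1.833, 2.551, 0.0]
ft_force: [-3.3, -0.4, 6.4]
grip_width: 0.313
grip_force: 54.0
```

```bash
python3 -c "
from h import *
st((.4868,.1923,.1812))"
```

```text
t 15.93 p [0.4867 0.1927 0.1812] yaw 18.59 tilt [ 0.0002 -0.0001] F [-3.3 -0.4  6.4] M [0.05 0.47 0.25] w 0.313 g 54.0 j7 -0.24
shift [-0.04 -0.    0.  ]
```

>>> drive_tool --motion '[[[0, 0, 0], [0, 0, 1], -1], [[0, 0, 0], [0, 0, 1], -1], [[0, 0, 0], [0, 0, 0], -1]]'

```text
time: 16.3
position: [0.4866, 0.1927, 0.1812]
tool_rot: [1.878, 2.519, -0.0]
ft_force: [-2.7, 0.6, 7.7]
grip_width: 0.319
grip_force: 54.0
```

```bash
python3 -c "
from h import *
st((.4868,.1923,.1812))"
```

```text
t 16.3 p [0.4866 0.1927 0.1812] yaw 16.59 tilt [ 0.0001 -0.0002] F [-2.7  0.6  7.7] M [0.02 0.46 0.19] w 0.319 g 54.0 j7 -0.28
shift [-0.04  0.01 -0.  ]
```

>>> drive_tool --motion '[[[0, 0, 0], [0, 0, 1], -1], [[0, 0, 0], [0, 0, 1], -1], [[0, 0, 0], [0, 0, 0], -1]]'

```text
time: 16.68
position: [0.4866, 0.1926, 0.1812]
tool_rot: [1.921, 2.485, -0.0]
ft_force: [-2.6, -0.1, 7.5]
grip_width: 0.312
grip_force: 54.0
```

```bash
python3 -c "
from h import *
st((.4868,.1923,.1812))"
```

```text
t 16.68 p [0.4866 0.1926 0.1812] yaw 14.59 tilt [ 0.     -0.0002] F [-2.6 -0.1  7.5] M [-0.01  0.54  0.14] w 0.312 g 54.0 j7 -0.31
shift [-0.04  0.01 -0.  ]
```

>>> drive_tool --motion '[[[0, 0, 0], [0, 0, 1], -1], [[0, 0, 0], [0, 0, 1], -1], [[0, 0, 0], [0, 0, 0], -1]]'

```text
time: 17.05
position: [0.4867, 0.1924, 0.1812]
tool_rot: [1.962, 2.452, -0.001]
ft_force: [-3.0, -0.8, 8.4]
grip_width: 0.318
grip_force: 54.6
```

```bash
python3 -c "
from h import *
st((.4868,.1923,.1812))"
```

```text
t 17.05 p [0.4867 0.1924 0.1812] yaw 12.66 tilt [ 0.0004 -0.0011] F [-3.  -0.8  8.4] M [-0.16  0.38  0.61] w 0.318 g 54.6 j7 -0.34
shift [-0.01  0.01  0.  ]
```

>>> drive_tool --motion '[[[0, 0, 0], [0, 0, 0.7], -1], [[0, 0, 0], [0, 0, 0], -1], [[0, 0, 0], [0, 0, 0], -1]]'

```text
time: 17.42
position: [0.4867, 0.1923, 0.1812]
tool_rot: [1.976, 2.441, -0.001]
ft_force: [-2.5, -1.1, 7.4]
grip_width: 0.316
grip_force: 54.9
```

```bash
python3 -c "
from h import *
st((.4868,.1923,.1812))"
```

```text
t 17.43 p [0.4867 0.1923 0.1812] yaw 12.02 tilt [ 0.0006 -0.0014] F [-2.5 -1.1  7.4] M [-0.27  0.45  0.93] w 0.316 g 54.9 j7 -0.36
shift [-0.01  0.01  0.  ]
```

Torque climbs steeply at 12° (0.19 to 0.93 N m), so the spindle is on its stop. Unwinding the twist slightly and letting go.

>>> drive_tool --motion '[[[0, 0, 0], [0, 0, -0.9], -1], [[0, 0, 0], [0, 0, 0], -1]]'

```text
time: 17.68
position: [0.4868, 0.1923, 0.1812]
tool_rot: [1.959, 2.455, -0.001]
ft_force: [-2.2, -0.2, 6.8]
grip_width: 0.322
grip_force: 54.8
```

>>> drive_tool --motion '[[[0, 0, 0], [0, 0, 0], 1], [[0, 0, 0], [0, 0, 0], 1], [[0, 0, 0], [0, 0, 0], 1], [[0, 0, 0], [0, 0, 0], 1], [[0, 0, 0], [0, 0, 0], 1], [[0, 0, 0], [0, 0, 0], 1], [[0, 0, 0], [0, 0, 0], 1]]'

```text
time: 18.55
position: [0.4867, 0.1923, 0.1806]
tool_rot: [1.959, 2.456, -0.0]
ft_force: [-0.4, 0.7, -0.3]
grip_width: 0.973
grip_force: 0.0
```

```bash
python3 -c "
from h import *
st((.4868,.1923,.1812))"
```

```text
t 18.55 p [0.4867 0.1923 0.1806] yaw 12.83 tilt [ 0.     -0.0001] F [-0.4  0.7 -0.3] M [-0.04 -0.08 -0.  ] w 0.973 g 0.0 j7 -0.34
shift [ 0.    0.01 -0.06]
```

Now rise clear, back off to the right so the top camera sees the drive, then check.

>>> drive_tool --motion '[[[0, 0, -1], [0, 0, 0], 1], [[0, 0, -2], [0, 0, 0], 1], [[0, 0, -3], [0, 0, 0], 1], [[0, 0, -3], [0, 0, 0], 1], [[0, 0, -3], [0, 0, 0], 1], [[-5, 0, 0], [0, 0, 0], 1], [[-5, 0, 0], [0, 0, 0], 1], [[-5, 0, 0], [0, 0, 0], 1], [[-5, 0, 0], [0, 0, 0], 1], [[0, 0, 0], [0, 0, 0], 1]]'

```text
time: 19.8
position: [0.5317, -0.0081, 0.3009]
tool_rot: [1.969, 2.447, -0.002]
ft_force: [0.0, 0.8, 0.5]
grip_width: 1.002
grip_force: 0.0
```

```bash
python3 -c "
from h import *
st()
s=ctrl.get_image('scene')[:,:,::-1]; t=ctrl.get_image('top')[:,:,::-1]
f=lambda a:cv2.resize(a,(400,360),interpolation=cv2.INTER_CUBIC)
cv2.imwrite('pics/end.png',np.hstack([f(t[195:285,173:273]),f(s[190:280,182:282])]))
cv2.imwrite('pics/end2.png',np.hstack([f(t[195:300,340:460]),f(s[200:350,300:460])]))
"
```

```text
t 19.8 p [ 0.5317 -0.0081  0.3009] yaw 12.35 tilt [ 0.0002 -0.0014] F [0.  0.8 0.5] M [ 0.04 -0.05  0.05] w 1.002 g 0.0 j7 0.13
```

View pics/end.png

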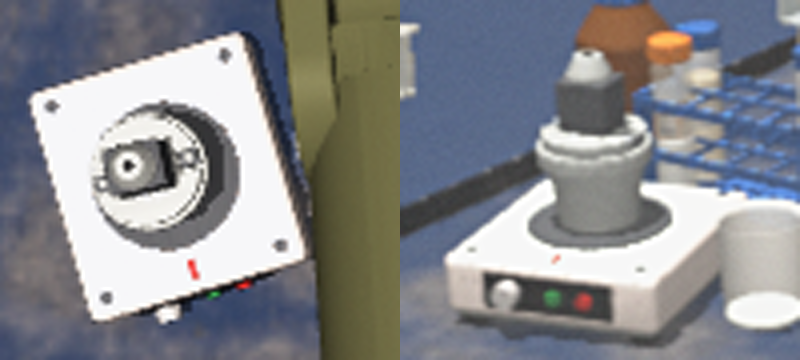

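The end view shows the flange flat on the spindle face. The dogs at crop (100,185) and (190,158) lie along the drive's y axis within about 1°. The beaker is standing in place, so I'm handing in.

```bash
python3 -c "
from bench import ctrl
print(ctrl.close_job())"
```

```text
the job is handed in; nothing more can be done
None
```

The arbor is seated fully home over the dogs and turned clockwise to the spindle's stop, then released. Net force on the spindle read about 13 N at most, and the job was handed in at about 20 s; I checked the beaker in the final view, but last saw the bottle and vial standing just after the lift.

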